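# Put the brass ring away and close the pot

## Robot

A 6-joint arm with a two-finger parallel gripper is mounted at the origin on the work surface. World frame = base frame: x ahead of the robot, y to its left, z up, the work surface at z = 0. Lengths are in m, angles in rad, forces in N, time in s.
With the tool pointing down it reaches from about 0.35 to 0.975 m from the base axis. Payload 17.4 kg.
Tool frame: the origin (TCP) lies at the very end of the fingers, on their centre line; the grasp point (between the pads) lies robot.tcp_to_grasp behind it (robot.tcp_to_grasp is the distance from the TCP to the grasp point, in m); y points along the fingers, x is the direction in which the jaws open and shut, and the axes are right-handed (so a half turn about y gives the same grasp; the last joint's range is limited). The gripper opens to 85 mm and grips with 20 to 120 N. Pads are 22 mm wide; open, the fingers measure 114 mm over their backs; the gripper's body (76 mm by 85 mm) begins 54 mm behind the grasp point. The pads swing forward as they close: fully open they stand 13 mm farther back than shut.
Start: joints at [1.101, 0.116, 1.442, -0, 1.584, -0.038], TCP at [0.283, 0.613, 0.231] pointing down, gripper open.
Joint ranges: [-2.83, 2.83], [-0.83, 2.19], [0.07, 2.5], [-1.14, 4.28], [0.01, 3], [-2.97, 2.97]. Speed limits (rad/s): [1.89, 1.89, 2.22, 3.14, 3.14, 3.14].

## Interface

Orientations are given as a rotation vector (axis times angle).
In Python, from plant import sensors, vision, sign_off, robot gives the robot as it stands.
- The arm moves only by the shell command python3 -m creep 'ROWS' [FORCE]. ROWS is JSON, a list of rows, each a list of 3 entries, a list of its own where there are three numbers: the gripper command: -1 is fully open, 1 is shut, values between are in proportion, then the shift along the tool's x, y, z in m, then the turn about the tool's y in rad. A call has 1 to 8 rows; each row shifts and turns the commanded pose from where the row before left it, along the tool's axes as they then stand; what a row does not reach is not made up. A row lasts 1/10 s, in which the tool goes at most 50 mm and 8.59 degrees, less where a joint would pass 70% of its speed; a pose out of reach is approached as far as the arm can. A call with a gripper value outside its range is refused whole. The fingers move at their own pace and stop on an object; FORCE is the grip in N (left out, the last holds). Time passes only in rows, so rows that do not move let the fingers close. It gives the time, the measured TCP pose, the force and the opening at its end, in the units of the state.
- sensors.sense(): the state, without advancing time (a new reading comes with each control period).
- vision.get_image(name): name is "scene" or "top"; returns the picture (384x512x3 uint8, red, green, blue); there is no depth.
- vision.calibration(name): a dict with "intrinsics" (3x3 intrinsics, pixels), "T" (4x4, takes a point from camera to world coordinates). Camera axes: x right, y down, z forward; pixel columns grow to the right and rows downward; lengths in m; the calibration is good to about 2 mm. A picture is of the moment at which its call begins. calibration takes no time and is no camera call.
- sign_off(): hands the job in, once; it reports no verdict.
The state is a dict: "clock": time; "qpos": joint angles; "qd": joint speeds; "joint_torque": joint torques, N m; "tcp_pos": TCP position; "tool_rot": TCP orientation; "wrist_force": force on the tool from outside, world axes, zero at the start; "wrist_torque": the same for the moment, N m; "width": finger opening in m.
Only numpy, scipy, OpenCV 4.12 (cv2) and the standard library are available. Lean on these libraries where they do the work, as an engineer would, in place of code of your own. Each camera call takes 0.05 s, during which the arm holds its last target.

## Task

Put the brass napkin ring into the white pot on the jeweller's bench, then close the pot with its blue lid, knob up and sitting flat on the rim all round. Leave the steel napkin ring standing where it is.

Things in the scene. Friction and masses are not known exactly. Their poses are not given: they have to be found in the camera images.
- pot: Loose, heavy (about 0.9 kg) open round white ceramic pot standing on the bench: outside diameter 142 mm, wall 5 mm (mouth 132 mm wide, straight sides), 60 mm high, floor 6 mm thick, so 54 mm deep. Empty at the start. Origin: centre of its underside, z up.
- lid: Loose blue lid, about 0.22 kg, lying knob up on the bench. Origin: centre of its underside, z up. Upwards: round plug 108 mm wide, 10 mm deep, enters the pot's mouth with 12 mm play all round; plate 152 mm wide, 8 mm thick (z 10 to 18), rests on the pot's rim; dark wooden knob in the middle, cylinder 26 mm wide, 36 mm tall (z 18 to 54), grip it from above. Closed: origin 50 mm above the pot's.
- brass_ring: Loose napkin ring of yellow brass, a short upright tube: outside diameter 42 mm, wall 4 mm, 30 mm tall, about 80 g, standing on its end on the bench with its hole upwards; rigid, can be gripped across its outside. Origin: centre of its underside, z along its hole.
- steel_ring: The bystander: a napkin ring of the same size and shape as the brass one but of grey steel, standing on the bench; leave it alone. The two may stand in either place. Origin: centre of its underside.
Not all that is in view belongs to the job. Leave any purple look-alike of the lid alone.

How it is judged:
On the way:
1. the brass ring lies inside the pot, released, with the pot still open (horizontal distance between brass_ring and pot below 0.068 m and z of brass_ring in the frame of pot between 0 and 0.045 m and contact force between the fingers and brass_ring below 0.1 N and horizontal distance between lid and pot above 0.09 m), for 0.2 s.
At the end, for the whole second after the job is handed in: The brass ring is inside the pot in any attitude; the lid lies knob up on the rim within 16 mm of the pot's centre, its origin 44 to 54 mm above the pot's, tilted under 5.7 degrees; the pot is upright, both are at rest; the steel ring stands within 30 mm of its start (horizontal distance between brass_ring and pot below 0.068 m and z of brass_ring in the frame of pot between 0 and 0.045 m and horizontal distance between lid and pot below 0.016 m and z of lid in the frame of pot between 0.044 and 0.054 m and angle between the z axis of lid and the z axis of pot, either way round below 0.1 rad and angle between each of lid, pot's own z axis and vertical below 0.1 rad and linear speed of each of lid, pot below 0.02 m/s and distance of steel_ring from where it was at the start of the episode below 0.03 m and angle between steel_ring's own z axis and vertical below 0.2 rad); the robot touches nothing.
It fails at once if the steel ring is pushed more than 30 mm from its place or knocked over (distance of steel_ring from where it was at the start of the episode above 0.03 m or angle between steel_ring's own z axis and vertical above 0.5 rad).
It also fails if it takes over 64 s, if anything falls off the work surface, if the arm or the gripper's body presses on something with over 40 N, if the wrist force passes 120 N, or if a joint passes its speed limit or range.

## Working session

There is one attempt and no reset: what is moved stays moved. The work goes in short steps, Python scripts to look and compute and a shell command to move; the robot and the scene stay as the last step left them, time stands still between calls to the robot, and variables do not carry over. Pictures are saved under pics/ and viewed, and the job is handed in when it is done.

```bash
mkdir -p pics; ls
python3 - <<'E'
from plant import sensors, vision, robot
import cv2
s=sensors.sense()
for k,v in s.items(): print(k,v)
print(robot.tcp_to_grasp)
for n in ("scene","top"):
    im=vision.get_image(n); cv2.imwrite(f"pics/{n}0.png",im[:,:,::-1])
    c=vision.calibration(n); print(n,c)
E
```

```text
pics
clock 0.0
qpos [ 1.10120154e+00  1.16524329e-01  1.44228979e+00  4.80257568e-07
  1.58401113e+00 -3.78026351e-02]
qd [ 0.00058807  0.00147481 -0.00039473  0.00122218 -0.00126137  0.00089594]
joint_torque [ 2.15569753e-04 -7.31995654e+01 -6.32489204e+01 -1.24666971e-05
  6.30432143e-03 -9.74330010e-05]
tcp_pos [0.28240631 0.61286442 0.23052109]
tool_rot [-1.38371169 -0.88474293  0.88648829]
wrist_force [-0.14181126  0.28526664  0.61667696]
wrist_torque [ 0.02915071 -0.01307766 -0.03982205]
width 0.08486523599294657
0.0187
scene {'intrinsics': array([[395.8909552 ,   0.        , 249.43452696],
       [  0.        , 395.8909552 , 195.84266604],
       [  0.        ,   0.        ,   1.        ]]), 'T': array([[-0.67378796,  0.51165061, -0.5331261 ,  1.17485741],
       [ 0.7388787 ,  0.45846454, -0.49383046,  0.53603764],
       [-0.00824925, -0.72665254, -0.68695563,  0.91040114],
       [ 0.        ,  0.        ,  0.        ,  1.        ]])}
top {'intrinsics': array([[409.32390661,   0.        , 253.16977056],
       [  0.        , 409.32390661, 190.50704646],
       [  0.        ,   0.        ,   1.        ]]), 'T': array([[ 4.62750360e-03, -9.77470008e-01,  2.11023625e-01,
         2.48492798e-01],
       [-9.99988181e-01, -4.83802561e-03, -4.81349080e-04,
        -8.16400047e-02],
       [ 1.49144199e-03, -2.11018904e-01, -9.77480843e-01,
         1.21377211e+00],
       [ 0.00000000e+00,  0.00000000e+00,  0.00000000e+00,
         1.00000000e+00]])}
```

View pics/scene0.png

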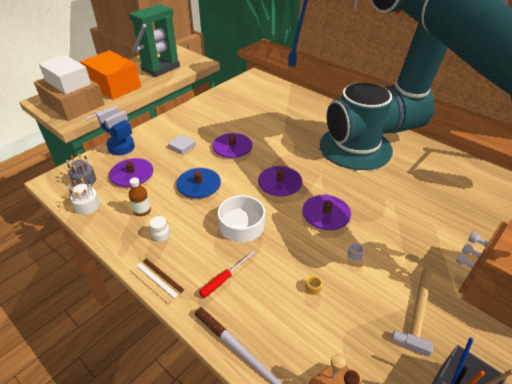

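View pics/top0.png

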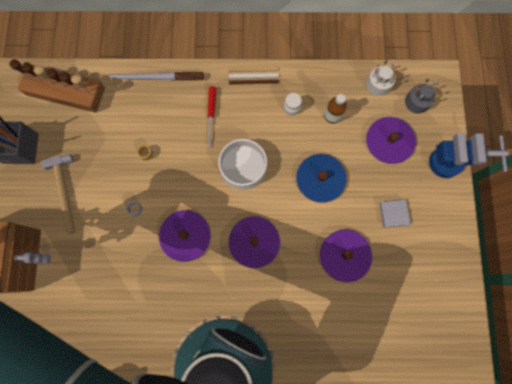

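Run:
```python
from scipy.spatial.transform import Rotation as R
print(R.from_rotvec([-1.38371169,-0.88474293,0.88648829]).as_matrix())
```

```text
[[ 4.18498786e-01 -5.58209173e-04 -9.08217185e-01]
 [ 9.08216521e-01 -1.09894750e-03  4.18499156e-01]
 [-1.23169307e-03 -9.99999240e-01  4.70666003e-05]]
```

The scene view shows the brass ring at (314,285), the steel ring at (356,252), the pot at (242,219) and the blue lid at (198,183). The top view has them at (144,152), (134,208), (242,163) and (322,177). The purple look-alikes are at (391,139), (346,255), (254,242) and (185,236). The lid I want is the only blue disc with a brown knob, and the target ring is the yellow one.

```bash
cat > h.py <<'E'
import cv2, numpy as np
from plant import sensors, vision, robot
def ray(n,uv,z):
    c=vision.calibration(n);T=np.array(c["T"]);K=np.array(c["intrinsics"])
    uv=np.atleast_2d(np.asarray(uv,float)); d=np.c_[uv,np.ones(len(uv))]@np.linalg.inv(K).T@T[:3,:3].T
    t=(z-T[2,3])/d[:,2]; return T[:3,3]+t[:,None]*d
def proj(n,p):
    c=vision.calibration(n);T=np.array(c["T"]);K=np.array(c["intrinsics"])
    q=(np.asarray(p)-T[:3,3])@T[:3,:3]; q=q@K.T; return q[:2]/q[2]
def mask(im,kind):
    h=cv2.cvtColor(im,cv2.COLOR_RGB2HSV).astype(int); H,S,V=h[...,0],h[...,1],h[...,2]
    if kind=="blue": m=(H>98)&(H<120)&(S>120)&(V>60)
    if kind=="brass": m=(H>18)&(H<32)&(S>140)&(V>60)
    if kind=="white": m=(S<55)&(V>110)
    if kind=="grey": m=(S<70)&(V>60)
    return m.astype(np.uint8)
def blob(im,kind,uv,r):
    m=mask(im,kind);k=np.zeros_like(m);cv2.circle(k,tuple(int(a) for a in uv),r,1,-1);m=m*k
    n,l,st,ce=cv2.connectedComponentsWithStats(m)
    i=1+np.argmax(st[1:,4]); mm=(l==i).astype(np.uint8)
    c=max(cv2.findContours(mm,cv2.RETR_EXTERNAL,cv2.CHAIN_APPROX_NONE)[0],key=len)
    return c[:,0,:],st[i,4],mm
def circ(n,c,z):
    p=ray(n,c,z)[:,:2].astype(np.float32); (cx,cy),r=cv2.minEnclosingCircle(p); 
    return cx,cy,r
E
python3 - <<'E'
from h import *
P={"scene":dict(brass=(314,285),grey=(356,252),white=(242,219),blue=(198,183)),"top":dict(brass=(144,152),grey=(134,208),white=(242,163),blue=(322,177))}
R=dict(brass=18,grey=16,white=36,blue=36);Z=dict(brass=.03,grey=.03,white=.06,blue=.018)
for n in P:
    im=cv2.imread(f"pics/{n}0.png")[:,:,::-1].copy()
    for k,uv in P[n].items():
        c,a,mm=blob(im,k,uv,R[k]); print(n,k,a,cv2.boundingRect(c),np.round(circ(n,c,Z[k]),4),"ell",np.round(ray(n,cv2.fitEllipse(cv2.convexHull(c))[0],Z[k]),4))
im=cv2.imread("pics/top0.png")
a=cv2.resize(im[130:225,110:190],None,fx=5,fy=5,interpolation=2)
im=cv2.imread("pics/scene0.png")
b=cv2.resize(im[215:310,285:385],None,fx=4,fy=4,interpolation=2); b=cv2.resize(b,(400,475))
cv2.imwrite("pics/crop1.png",np.hstack([a,b]))
E
```

```text
scene brass 163 (306, 275, 17, 20) [0.6286 0.2547 0.0297] ell [[0.628  0.2551 0.03  ]]
scene grey 212 (348, 243, 16, 17) [0.4607 0.2754 0.0324] ell [[0.4603 0.2778 0.03  ]]
scene white 1827 (218, 195, 47, 47) [ 0.5973 -0.0327  0.0946] ell [[ 0.6012 -0.0288  0.06  ]]
scene blue 902 (177, 168, 43, 30) [ 0.5478 -0.2816  0.0755] ell [[ 0.5507 -0.2799  0.018 ]]
top brass 29 (142, 149, 9, 11) [0.616  0.2421 0.0173] ell [[0.6137 0.2406 0.03  ]]
top grey 134 (125, 201, 17, 16) [0.449  0.2685 0.0246] ell [[0.4492 0.269  0.03  ]]
top white 1927 (218, 139, 49, 50) [ 0.5788 -0.0512  0.0758] ell [[ 0.5785 -0.0509  0.06  ]]
top blue 1669 (297, 155, 49, 47) [ 0.5478 -0.2863  0.0728] ell [[ 0.547  -0.2863  0.018 ]]
```

View pics/crop1.png

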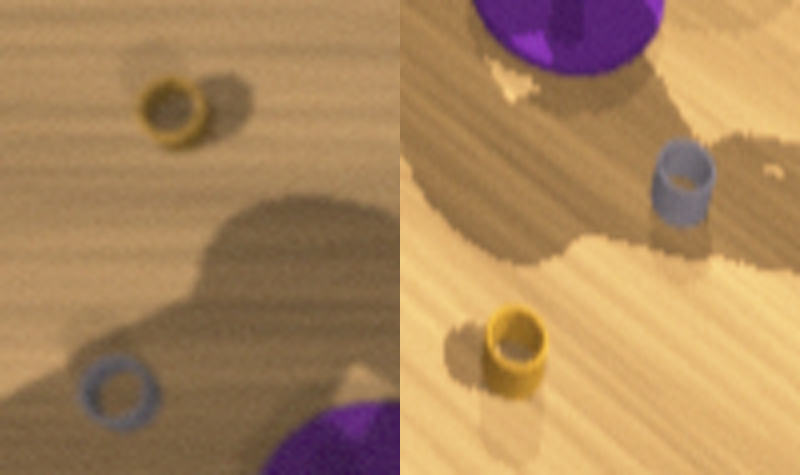

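The enlarged crop confirms it: the yellow ring is the brass one (top crop 173,112; scene crop 515,340) and the grey one is steel. Next I'll refine the positions from rim points.

Run:
```python
from h import *
print("brass",ray("scene",(313.9,282),.03),ray("top",(144.6,152.3),.02))
print("steel",ray("scene",(285+283.5/4,215+168/5),.03),ray("top",(110+119/5,130+393/5),.03))
im=cv2.imread("pics/scene0.png"); 
a=cv2.resize(im[150:250,165:275],None,fx=3.6,fy=3.6,interpolation=2)
im=cv2.imread("pics/top0.png")
b=cv2.resize(im[125:225,205:355],None,fx=2.6,fy=3.6,interpolation=2)
print(a.shape,b.shape)
cv2.imwrite("pics/crop2.png",np.hstack([a,b]))
```

```text
brass [[0.62203902 0.25131551 0.03      ]] [[0.62354492 0.24877707 0.02      ]]
steel [[0.45116795 0.27384998 0.03      ]] [[0.44809924 0.26720258 0.03      ]]
(360, 396, 3) (360, 390, 3)
```

View pics/crop2.png

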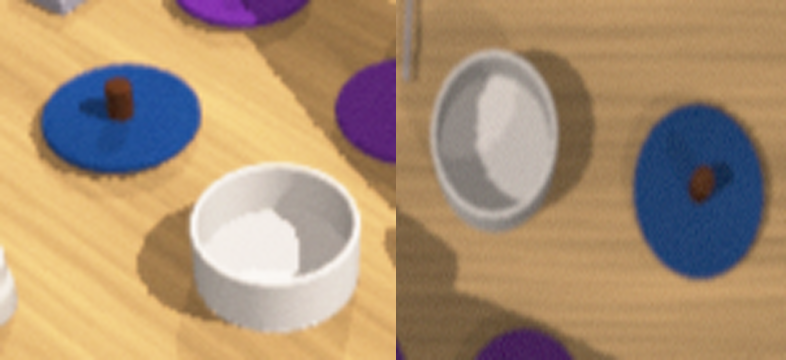

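Run:
```python
from h import *
print("pot",ray("scene",(241.25,212.9),.06),ray("top",(242.9,162.6),.06))
print("lid",ray("scene",(198.75,182.2),.018),ray("top",(321.5,178),.018))
# limb widths
print(np.linalg.norm(np.diff(ray("scene",[(165+190/3.6,212.9),(165+359/3.6,212.9)],.06),axis=0)))
print(np.linalg.norm(np.diff(ray("top",[(205+36/2.6,162.6),(205+161/2.6,162.6)],.06),axis=0)))
# knob: top centre scene crop (119,86), top crop(703,178)
print("knob",ray("scene",(165+119/3.6,150+84/3.6),.054),ray("top",(205+307/2.6,125+181/3.6),.054))
```

```text
pot [[ 0.58610662 -0.04347717  0.06      ]] [[ 0.58098046 -0.05176606  0.06      ]]
lid [[ 0.54761873 -0.27988811  0.018     ]] [[ 0.54616348 -0.28767132  0.018     ]]
0.14046995137359958
0.14069792226218417
knob [[ 0.54405526 -0.28212555  0.054     ]] [[ 0.54542031 -0.28632964  0.054     ]]
```

The lid-to-pot offset agrees in both views to about 3 mm, and the brass ring is at about (0.623, 0.250). First I turn the tool so its x lies along world x (and its z along world y).

```bash
python3 -m creep '[[-1,[0,0,0],0.1424],[-1,[0,0,0],0.1424],[-1,[0,0,0],0.1424],[-1,[0,0,0],0.1424],[-1,[0,0,0],0.1424],[-1,[0,0,0],0.1424],[-1,[0,0,0],0.1424],[-1,[0,0,0],0.1424]]' 40
cat >> h.py <<'E'
def st(goal=None):
    from scipy.spatial.transform import Rotation as Ro
    s=sensors.sense(); M=Ro.from_rotvec(s["tool_rot"]).as_matrix(); p=np.array(s["tcp_pos"])
    print("t",s["clock"],"tcp",np.round(p,4),"w",round(s["width"],4),"F",np.round(s["wrist_force"],1)); 
    print("xaxis",np.round(M[:,0],3),"y",np.round(M[:,1],3),"q",np.round(s["qpos"],2))
    if goal is not None: print("tool shift",np.round(M.T@(np.array(goal)-p),4))
E
python3 -c "
from h import *
st([.623,.25,.15])"
```

```text
clock: 0.9
tcp_pos: [0.2825, 0.6129, 0.2309]
tool_rot: [-1.571, 0.005, -0.005]
wrist_force: [-1.0, -0.7, 0.7]
width: 0.0853
t 0.9 tcp [0.2825 0.6129 0.2309] w 0.0853 F [-1.  -0.7  0.7]
xaxis [ 1.    -0.006 -0.   ] y [-0.    -0.001 -1.   ] q [ 1.1   0.12  1.44 -0.    1.58  1.11]
tool shift [ 0.3428  0.081  -0.3608]
```

```bash
python3 -m creep '[[-1,[0.025,0,-0.025],0],[-1,[0.025,0,-0.025],0],[-1,[0.025,0,-0.025],0],[-1,[0.025,0,-0.025],0],[-1,[0.025,0,-0.025],0],[-1,[0.025,0,-0.025],0],[-1,[0.025,0,-0.025],0],[-1,[0.025,0,-0.025],0]]' ; python3 -m creep '[[-1,[0.024,0,-0.027],0],[-1,[0.024,0,-0.027],0],[-1,[0.024,0,-0.027],0],[-1,[0.024,0,-0.027],0],[-1,[0.024,0.02,-0.027],0],[-1,[0.023,0.02,-0.026],0],[-1,[0,0.02,0],0],[-1,[0,0,0],0]]'
python3 -c "
from h import *
st([.623,.25,.15])
for n in ('top','scene'):
    im=vision.get_image(n)[:,:,::-1]; u,v=[int(a) for a in proj(n,[.623,.25,.08])]; print(u,v)
    cv2.imwrite(f'pics/{n}1.png',cv2.resize(im[max(0,v-60):v+60,max(0,u-60):u+60],None,fx=3,fy=3,interpolation=2))
a=cv2.imread('pics/top1.png');b=cv2.imread('pics/scene1.png');cv2.imwrite('pics/c1.png',np.hstack([a[:360,:360],b[:360,:360]]))
"
```

```text
clock: 1.7
tcp_pos: [0.4832, 0.4118, 0.231]
tool_rot: [-1.571, 0.0, 0.0]
wrist_force: [0.6, 0.7, -0.4]
width: 0.0855
clock: 2.5
tcp_pos: [0.6248, 0.2508, 0.1677]
tool_rot: [-1.572, 0.005, 0.002]
wrist_force: [-0.4, 0.0, -0.6]
width: 0.0856
t 2.5 tcp [0.6248 0.2508 0.1677] w 0.0856 F [-0.4  0.  -0.6]
xaxis [ 1.    -0.002 -0.005] y [-0.005 -0.002 -1.   ] q [0.34 0.14 1.52 0.   1.49 0.35]
tool shift [-0.0017  0.0177 -0.0008]
138 146
315 270
```

View pics/c1.png

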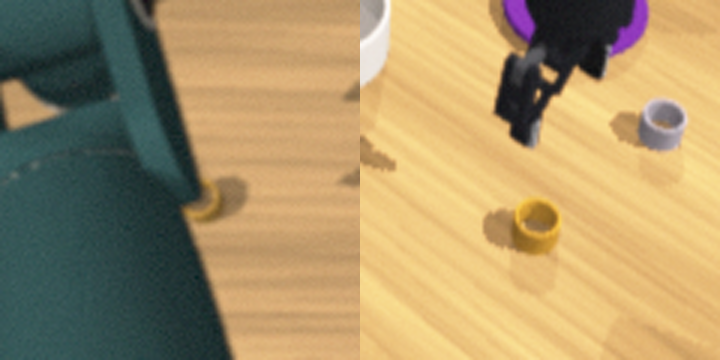

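The arm hides the ring in the top view, but the scene view shows the open jaws directly above the brass ring (535,225 in the crop). I'll descend part way and check.

```bash
python3 -m creep '[[-1,[-0.001,0.025,0],0],[-1,[-0.001,0.025,0],0],[-1,[0,0.025,0],0],[-1,[0,0.025,0],0],[-1,[0,0.015,0],0],[-1,[0,0,0],0]]'
python3 -c "
from h import *
st([.623,.25,.005])
im=vision.get_image('scene')[:,:,::-1]
cv2.imwrite('pics/s2.png',cv2.resize(im[215:325,250:390],None,fx=4,fy=4,interpolation=2))
"
```

```text
clock: 3.2
tcp_pos: [0.6227, 0.2523, 0.0553]
tool_rot: [-1.571, 0.001, 0.002]
wrist_force: [0.4, 0.9, -0.0]
width: 0.0852
t 3.2 tcp [0.6227 0.2523 0.0553] w 0.0852 F [ 0.4  0.9 -0. ]
xaxis [ 1.     0.001 -0.002] y [-0.002 -0.001 -1.   ] q [0.35 0.21 1.63 0.   1.31 0.35]
tool shift [ 0.0004  0.0503 -0.0023]
```

View pics/s2.png

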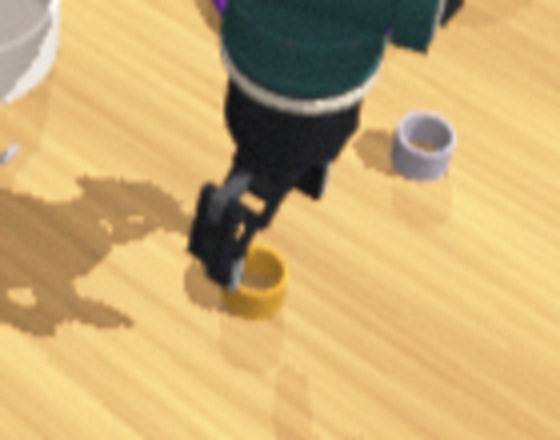

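```bash
python3 -c "
from h import *
for p in ([.665,.263,.068],[.665,.241,.068],[.68,.263,.068],[.623,.25,.03],[.581,.263,.068]): print(p,(proj('scene',p)-[250,215])*4)
"
```

```text
[0.665, 0.263, 0.068] [236.78585634 286.71718431]
[0.665, 0.241, 0.068] [208.33958452 266.72171521]
[0.68, 0.263, 0.068] [222.36606328 302.12532454]
[0.623, 0.25, 0.03] [253.10063894 267.7848855 ]
[0.581, 0.263, 0.068] [313.39935704 204.85251692]
```

The fingertip appears within 1 px of where it should, so the scene calibration holds here. The near finger clears the ring, so I go down and grip.

```bash
python3 -m creep '[[-1,[0,0.02,-0.001],0],[-1,[0,0.02,0],0],[-1,[0,0.01,0],0],[-1,[0,0,0],0],[1,[0,0,0],0],[1,[0,0,0],0],[1,[0,0,0],0],[1,[0,0,0],0]]' 40
python3 -m creep '[[1,[0,0,0],0],[1,[0,0,0],0],[1,[0,0,0],0],[1,[0,0,0],0]]'
python3 -c "
from h import *
st()"
```

```text
clock: 4.05
tcp_pos: [0.624, 0.2512, 0.0077]
tool_rot: [-1.57, -0.001, -0.001]
wrist_force: [-0.5, -0.2, 7.2]
width: 0.0407
clock: 4.45
tcp_pos: [0.624, 0.2512, 0.0077]
tool_rot: [-1.57, -0.001, -0.001]
wrist_force: [-1.2, -0.5, 5.8]
width: 0.0412
t 4.45 tcp [0.624  0.2512 0.0077] w 0.0412 F [-1.2 -0.5  5.8]
xaxis [ 1.    -0.     0.002] y [ 0.002  0.001 -1.   ] q [ 0.34  0.25  1.66 -0.    1.23  0.34]
```

Width 41 mm matches the ring's 42 mm. I'll lift and move over the pot.

```bash
python3 -m creep '[[1,[0,-0.02,0],0],[1,[0,-0.03,0],0],[1,[0,-0.03,0],0],[1,[0,-0.03,0],0],[1,[0,-0.02,0],0],[1,[0,0,-0.02],0],[1,[-0.004,0,-0.03],0],[1,[-0.004,0,-0.03],0]]'
python3 -m creep '[[1,[-0.005,0,-0.035],0],[1,[-0.005,0,-0.035],0],[1,[-0.005,0,-0.035],0],[1,[-0.005,0,-0.035],0],[1,[-0.005,0,-0.035],0],[1,[-0.005,0,-0.03],0],[1,[-0.002,0,-0.013],0],[1,[0,0,0],0]]'
python3 -c "
from h import *
st([.584,-.047,.075])
a=vision.get_image('scene')[:,:,::-1];b=vision.get_image('top')[:,:,::-1]
cv2.imwrite('pics/s3.png',np.hstack([cv2.resize(a[120:250,180:300],None,fx=3.2,fy=3.2),cv2.resize(b[100:230,190:310],None,fx=3.2,fy=3.2)]))
"
```

```text
clock: 5.25
tcp_pos: [0.6149, 0.1695, 0.1355]
tool_rot: [-1.571, 0.0, 0.001]
wrist_force: [0.8, -0.7, -1.3]
width: 0.0405
clock: 6.05
tcp_pos: [0.5828, -0.0487, 0.1358]
tool_rot: [-1.571, 0.002, -0.001]
wrist_force: [-0.1, 0.3, 0.5]
width: 0.0407
t 6.05 tcp [ 0.5828 -0.0487  0.1358] w 0.0407 F [-0.1  0.3  0.5]
xaxis [ 1.    -0.002 -0.001] y [-0.001 -0.    -1.   ] q [-0.13 -0.04  1.76 -0.    1.42 -0.12]
tool shift [0.0012 0.0608 0.0017]
```

View pics/s3.png

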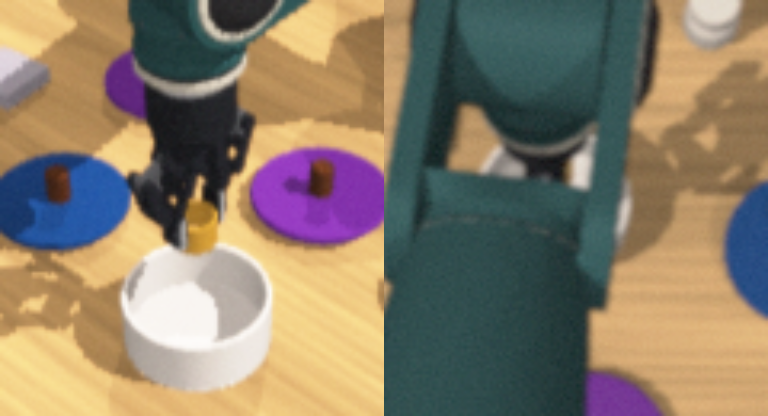

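The ring is held over the pot: it sits at (202,225) in the scene crop, with the mouth centred at (197,290). I'll lower it inside and release with a partial opening.

```bash
python3 -m creep '[[1,[0.001,0.02,0.002],0],[1,[0,0.03,0],0],[1,[0,0.03,0],0],[1,[0,0.02,0],0],[1,[0,0.01,0],0],[1,[0,0.005,0],0],[1,[0,0,0],0],[1,[0,0,0],0]]'
python3 -c "
from h import *
st()"
```

```text
clock: 6.95
tcp_pos: [0.585, -0.0449, 0.0224]
tool_rot: [-1.571, -0.001, -0.001]
wrist_force: [-0.1, 0.6, 0.2]
width: 0.041
t 6.95 tcp [ 0.585  -0.0449  0.0224] w 0.041 F [-0.1  0.6  0.2]
xaxis [1.    0.    0.001] y [ 0.001 -0.    -1.   ] q [-0.12  0.06  1.85  0.    1.23 -0.12]
```

```bash
python3 -m creep '[[1,[0,0.004,0],0],[1,[0,0,0],0],[-0.4,[0,0,0],0],[-0.4,[0,0,0],0],[-0.4,[0,0,0],0],[-0.4,[0,0,0],0],[-0.4,[0,0,0],0],[-0.4,[0,0,0],0]]'
python3 -m creep '[[-0.4,[0,-0.02,0],0],[-0.4,[0,-0.03,0],0],[-0.4,[0,-0.03,0],0],[-0.4,[0,-0.03,0],0],[-0.4,[0,-0.03,0],0],[-0.4,[0,-0.02,0],0],[-0.4,[0,0,-0.03],0],[-0.4,[0,0,-0.03],0]]'
python3 -m creep '[[-1,[-0.005,0,-0.03],0],[-1,[-0.006,0,-0.03],0],[-1,[-0.006,0,-0.03],0],[-1,[-0.006,0,-0.03],0],[-1,[-0.006,0,-0.03],0],[-1,[-0.006,0,-0.025],0],[-1,[-0.003,0,-0.005],0],[-1,[0,0,0],0]]'
python3 -c "
from h import *
st([.546,-.284,.06])
a=vision.get_image('scene')[:,:,::-1];b=vision.get_image('top')[:,:,::-1]
cv2.imwrite('pics/s4.png',a);cv2.imwrite('pics/t4.png',b)
cv2.imwrite('pics/c4.png',np.hstack([cv2.resize(a[120:250,150:270],None,fx=3.2,fy=3.2),cv2.resize(b[100:230,200:320],None,fx=3.2,fy=3.2)]))
"
```

```text
clock: 7.75
tcp_pos: [0.5844, -0.045, 0.0173]
tool_rot: [-1.571, 0.0, -0.0]
wrist_force: [0.4, -0.2, 0.6]
width: 0.0595
clock: 8.55
tcp_pos: [0.5846, -0.1053, 0.1783]
tool_rot: [-1.571, -0.002, -0.0]
wrist_force: [0.6, 0.3, -0.7]
width: 0.0598
clock: 9.35
tcp_pos: [0.546, -0.2855, 0.1772]
tool_rot: [-1.571, 0.001, -0.001]
wrist_force: [-0.5, 0.3, 0.6]
width: 0.0856
t 9.35 tcp [ 0.546  -0.2855  0.1772] w 0.0856 F [-0.5  0.3  0.6]
xaxis [ 1.    -0.002 -0.   ] y [-0.  0. -1.] q [-0.52  0.01  1.64  0.    1.49 -0.52]
tool shift [1.000e-04 1.172e-01 1.500e-03]
```

View pics/c4.png

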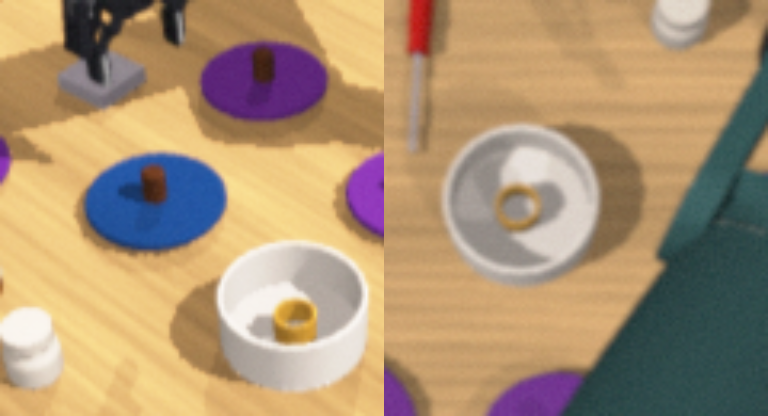

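The brass ring stands in the pot, released: (296,320) in the scene crop, (517,207) in the top crop. The pot hasn't moved. The ring's position is known from the gripper, so I'll use it to remove each camera's bias for the pot and lid.

Run:
```python
from h import *
ims={n:cv2.imread(f"pics/{n[0]}4.png")[:,:,::-1].copy() for n in("scene","top")}
S=lambda x,y:(150+x/3.2,120+y/3.2); T=lambda x,y:(200+x/3.2,100+y/3.2)
print("ring",ray("scene",S(296,310),.036),ray("top",T(133,207),.034))
# pot rim: inner mouth back/front edges etc via extreme projection
for n,uv,r in(("scene",(242,219),36),("top",(242,163),34)):
    c,a,mm=blob(ims[n],"white",uv,r); h=cv2.convexHull(c)[:,0,:]
    # left/right and far silhouette belong to the outer rim: fit circle radius .071
    if n=="scene": h=h[h[:,1]<213]
    else: h=h[h[:,1]<170]
    p=ray(n,h,.06)[:,:2]
    from scipy.optimize import least_squares
    f=least_squares(lambda x:np.hypot(*(p-x).T)-.071,p.mean(0)); print("pot",n,np.round(f.x,4),len(p),np.round(np.abs(f.fun).max(),4))
for n,uv,r in(("scene",(198,183),36),("top",(322,177),34)):
    im=cv2.imread(f"pics/{n}0.png")[:,:,::-1].copy()
    h=cv2.cvtColor(im,cv2.COLOR_RGB2HSV); m=((h[...,0]>96)&(h[...,0]<125)&(h[...,1]>120)).astype(np.uint8)
    k=np.zeros_like(m);cv2.circle(k,uv,r,1,-1);m*=k
    c=max(cv2.findContours(m,0,1)[0],key=cv2.contourArea);hh=cv2.convexHull(c)[:,0,:];print(cv2.boundingRect(c))
    hh=hh[hh[:,1]<(183 if n=="scene" else 185)]
    p=ray(n,hh,.018)[:,:2]
    f=least_squares(lambda x:np.hypot(*(p-x).T)-.076,p.mean(0)); print("lid",n,np.round(f.x,4),len(p),np.round(np.abs(f.fun).max(),4))
```

```text
ring [[ 0.5792293  -0.04545691  0.036     ]] [[ 0.58197391 -0.04715925  0.034     ]]
pot scene [ 0.5811 -0.0492] 14 0.0011
pot top [ 0.5839 -0.0506] 17 0.0008
(177, 168, 43, 30)
lid scene [ 0.5505 -0.2809] 13 0.0018
(297, 155, 49, 47)
lid top [ 0.5428 -0.2867] 21 0.0044
```

Pot centre is about (0.584, -0.049); lid/knob is about (0.546, -0.284). The gripper is above the knob, so I descend and check before closing.

```bash
python3 -m creep '[[-1,[0,0.03,0.001],0],[-1,[0,0.03,0],0],[-1,[0,0.025,0],0],[-1,[0,0.02,0],0],[-1,[0,0,0],0]]'
python3 -c "
from h import *
st([.546,-.284,.023])
a=vision.get_image('scene')[:,:,::-1]
cv2.imwrite('pics/c5.png',cv2.resize(a[110:220,140:260],None,fx=4,fy=4,interpolation=2))
for p in ([.588,-.273,.086],[.588,-.295,.086],[.546,-.284,.054]): print(p,(proj('scene',p)-[140,110])*4)
"
```

```text
clock: 9.95
tcp_pos: [0.5455, -0.2823, 0.0695]
tool_rot: [-1.569, 0.002, 0.004]
wrist_force: [0.0, 0.4, -0.3]
width: 0.0856
t 9.95 tcp [ 0.5455 -0.2823  0.0695] w 0.0856 F [ 0.   0.4 -0.3]
xaxis [ 1.     0.001 -0.004] y [-0.004  0.002 -1.   ] q [-0.52  0.08  1.75  0.    1.32 -0.52]
tool shift [ 0.0007  0.0465 -0.0018]
[0.588, -0.273, 0.086] [195.55458492 254.04795763]
[0.588, -0.295, 0.086] [177.63396787 242.41497848]
[0.546, -0.284, 0.054] [228.99227985 253.48750637]
```

View pics/c5.png

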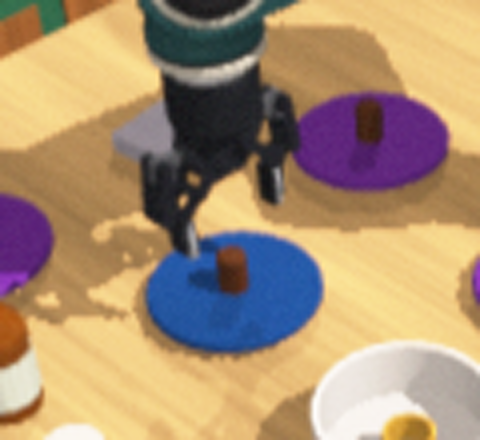

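The fingers straddle the knob. Its top appears at (232,254) against a predicted (229,253). Going down to grip.

```bash
python3 -m creep '[[-1,[0,0.02,-0.001],0],[-1,[0,0.016,0],0],[-1,[0,0.01,0],0],[-1,[0,0,0],0],[1,[0,0,0],0],[1,[0,0,0],0],[1,[0,0,0],0],[1,[0,0,0],0]]' 70
python3 -m creep '[[1,[0,0,0],0],[1,[0,0,0],0],[1,[0,0,0],0],[1,[0,0,0],0]]'
python3 -c "
from h import *
st([.546,-.284,.023])"
```

```text
clock: 10.8
tcp_pos: [0.5465, -0.2852, 0.0268]
tool_rot: [-1.571, -0.0, -0.001]
wrist_force: [-0.1, 0.8, -0.6]
width: 0.0282
clock: 11.2
tcp_pos: [0.5466, -0.2852, 0.0271]
tool_rot: [-1.571, -0.0, -0.001]
wrist_force: [-1.3, 1.2, 6.3]
width: 0.0235
t 11.2 tcp [ 0.5466 -0.2852  0.0271] w 0.0235 F [-1.3  1.2  6.3]
xaxis [ 1.    -0.     0.001] y [ 0.001 -0.    -1.   ] q [-0.52  0.12  1.78  0.    1.24 -0.52]
tool shift [-0.0006  0.0041  0.0012]
```

Width 23.5 mm is 2.5 mm under the knob's 26 mm (the ring read about 1.3 mm low), so I'll lift and look at the grasp.

```bash
python3 -m creep '[[1,[0,-0.01,0],0],[1,[0,-0.02,0],0],[1,[0,-0.02,0],0],[1,[0,-0.025,0],0],[1,[0,-0.025,0],0],[1,[0,-0.02,0],0],[1,[0,0,0],0],[1,[0,0,0],0]]'
python3 -c "
from h import *
st([.584,-.049,.147])
a=vision.get_image('scene')[:,:,::-1];b=vision.get_image('top')[:,:,::-1]
cv2.imwrite('pics/s6.png',a);cv2.imwrite('pics/t6.png',b)
cv2.imwrite('pics/c6.png',np.hstack([cv2.resize(a[90:220,140:260],None,fx=3.2,fy=3.2),cv2.resize(b[110:240,260:380],None,fx=3.2,fy=3.2)]))
"
```

```text
clock: 12.0
tcp_pos: [0.5462, -0.2849, 0.1459]
tool_rot: [-1.571, 0.0, -0.0]
wrist_force: [0.1, 0.5, -1.5]
width: 0.024
t 12.0 tcp [ 0.5462 -0.2849  0.1459] w 0.024 F [ 0.1  0.5 -1.5]
xaxis [ 1. -0.  0.] y [ 0.  0. -1.] q [-0.52  0.02  1.68  0.    1.44 -0.52]
tool shift [ 0.0378 -0.001   0.2359]
```

View pics/c6.png

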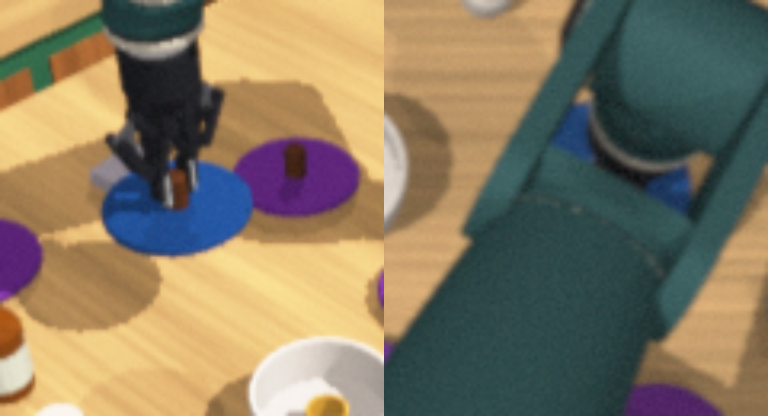

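The lid hangs level from the knob, with its plate centred at about (178,205) in the scene crop. I'll check its centre against the TCP.

Run:
```python
from h import *
im=cv2.imread("pics/s6.png")[:,:,::-1].copy()
h=cv2.cvtColor(im,cv2.COLOR_RGB2HSV); m=((h[...,0]>96)&(h[...,0]<125)&(h[...,1]>120)&(h[...,2]>50)).astype(np.uint8)
k=np.zeros_like(m);cv2.circle(k,(196,155),30,1,-1);m*=k
c=max(cv2.findContours(m,0,1)[0],key=cv2.contourArea);print(cv2.boundingRect(c))
for z in(.135,.138):
    print(z,ray("scene",(195.5,153.7),z))
    hh=cv2.convexHull(c)[:,0,:]; print(np.round(circ("scene",hh,z),4))
    from scipy.optimize import least_squares
    p=ray("scene",hh[hh[:,1]<155],z)[:,:2]; f=least_squares(lambda x:np.hypot(*(p-x).T)-.076,p.mean(0));print(f.x,np.abs(f.fun).max())
```

```text
(172, 141, 47, 29)
0.135 [[ 0.54305003 -0.28373089  0.135     ]]
[ 0.5454 -0.2851  0.0768]
[ 0.54572319 -0.28347541] 0.002429311897733308
0.138 [[ 0.54549447 -0.28055923  0.138     ]]
[ 0.5478 -0.2819  0.0765]
[ 0.54842869 -0.28000551] 0.0023304695424233024
```

The lid centre is within about 2 mm of the TCP. Carrying it over the pot.

```bash
python3 -m creep '[[1,[0.002,0,0.012],0],[1,[0.004,0,0.025],0],[1,[0.005,0,0.03],0],[1,[0.005,0,0.03],0],[1,[0.005,0,0.03],0],[1,[0.005,0,0.03],0],[1,[0.005,0,0.03],0],[1,[0.004,0,0.025],0]]'
python3 -m creep '[[1,[0.002,0,0.013],0],[1,[0.001,0,0.01],0],[1,[0,0,0],0],[1,[0,0,0],0],[1,[0,0.02,0],0],[1,[0,0.015,0],0],[1,[0,0.01,0],0],[1,[0,0,0],0]]'
python3 -c "
from h import *
st([.584,-.049,.077])
a=vision.get_image('scene')[:,:,::-1];b=vision.get_image('top')[:,:,::-1]
cv2.imwrite('pics/s7.png',a)
cv2.imwrite('pics/c7.png',np.hstack([cv2.resize(a[120:250,180:300],None,fx=3.2,fy=3.2),cv2.resize(b[100:230,190:310],None,fx=3.2,fy=3.2)]))
"
```

```text
clock: 12.9
tcp_pos: [0.5811, -0.0707, 0.1454]
tool_rot: [-1.57, 0.001, 0.001]
wrist_force: [1.2, 0.1, -1.6]
width: 0.024
clock: 13.7
tcp_pos: [0.5836, -0.0504, 0.0995]
tool_rot: [-1.571, 0.003, 0.002]
wrist_force: [-0.2, 0.8, -2.0]
width: 0.024
t 13.7 tcp [ 0.5836 -0.0504  0.0995] w 0.024 F [-0.2  0.8 -2. ]
xaxis [ 1.    -0.001 -0.003] y [-0.003  0.    -1.   ] q [-0.13 -0.01  1.79 -0.    1.36 -0.13]
tool shift [0.0005 0.0225 0.0014]
```

View pics/c7.png

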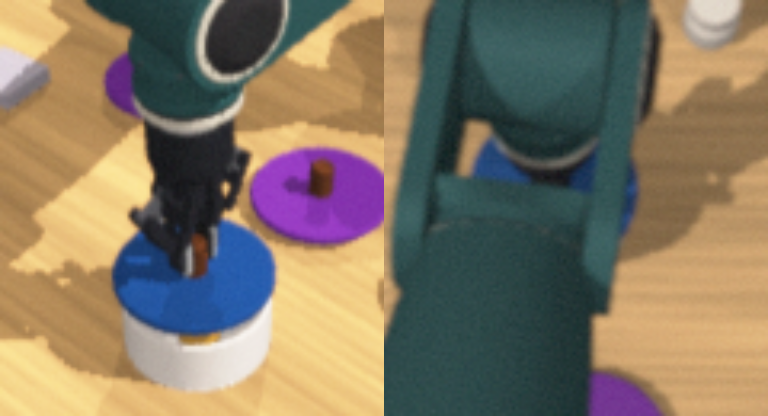

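The lid is centred over the pot to about 1 px: plate columns 112–275 in the scene crop, pot columns 122–271. Lowering it gently.

```bash
python3 -m creep '[[1,[-0.001,0.006,0.002],0],[1,[0,0.006,0],0],[1,[0,0.004,0],0],[1,[0,0.003,0],0],[1,[0,0,0],0],[1,[0,0,0],0]]'
python3 -c "
from h import *
st([.584,-.049,.077])"
```

```text
clock: 14.4
tcp_pos: [0.5834, -0.048, 0.0824]
tool_rot: [-1.571, 0.0, -0.0]
wrist_force: [-0.3, 0.6, -2.5]
width: 0.0238
t 14.4 tcp [ 0.5834 -0.048   0.0824] w 0.0238 F [-0.3  0.6 -2.5]
xaxis [ 1. -0.  0.] y [ 0. -0. -1.] q [-0.13  0.    1.81 -0.    1.33 -0.13]
tool shift [ 0.0006  0.0054 -0.001 ]
```

```bash
python3 -m creep '[[1,[0,0.002,0],0],[1,[0,0.0015,0],0],[1,[0,0.0015,0],0],[1,[0,0,0],0]]'
python3 -c "
from h import *
st([.584,-.049,.077])"
```

```text
clock: 14.8
tcp_pos: [0.5834, -0.048, 0.0772]
tool_rot: [-1.571, 0.0, -0.0]
wrist_force: [0.3, 0.2, -1.3]
width: 0.0239
t 14.8 tcp [ 0.5834 -0.048   0.0772] w 0.0239 F [ 0.3  0.2 -1.3]
xaxis [ 1. -0. -0.] y [-0. -0. -1.] q [-0.13  0.01  1.81 -0.    1.32 -0.13]
tool shift [ 0.0006  0.0002 -0.001 ]
```

```bash
python3 -m creep '[[1,[0,0.001,0],0],[1,[0,0,0],0]]'
python3 -c "
from h import *
st([.584,-.049,.077])
a=vision.get_image('scene')[:,:,::-1]
cv2.imwrite('pics/c8.png',cv2.resize(a[150:250,190:300],None,fx=5,fy=5))
"
```

```text
clock: 15.0
tcp_pos: [0.5835, -0.0481, 0.0771]
tool_rot: [-1.571, -0.0, -0.0]
wrist_force: [-4.6, 0.8, 6.0]
width: 0.0238
t 15.0 tcp [ 0.5835 -0.0481  0.0771] w 0.0238 F [-4.6  0.8  6. ]
xaxis [ 1. -0.  0.] y [ 0. -0. -1.] q [-0.13  0.01  1.81 -0.    1.32 -0.13]
tool shift [ 0.0005  0.0001 -0.0009]
```

View pics/c8.png

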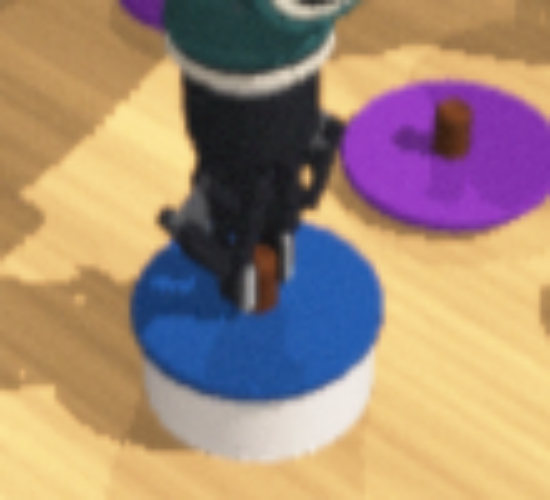

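Contact came at 6 N at the expected height (lid about 50 mm above the pot's underside), and the plate sits centred on the rim. Releasing and backing off.

```bash
python3 -m creep '[[0,[0,0,0],0],[-0.4,[0,0,0],0],[-0.8,[0,0,0],0],[-0.8,[0,0,0],0],[-0.8,[0,0,0],0],[-0.8,[0,0,0],0]]'
python3 -m creep '[[-0.8,[0,-0.015,0],0],[-0.8,[0,-0.02,0],0],[-0.8,[0,-0.03,0],0],[-0.8,[0,-0.03,0],0],[-0.8,[0,-0.03,0],0],[-0.8,[0,-0.03,0],0],[-0.8,[0,0,0.04],0],[-0.8,[0,0,0.04],0]]'
python3 -m creep '[[-0.8,[0,0,0.04],0],[-0.8,[0,0,0.04],0],[-0.8,[0,0,0.04],0],[-0.8,[0,0,0.04],0],[-0.8,[0,0,0.04],0],[-0.8,[0,0,0.03],0],[-0.8,[0,0,0],0],[-0.8,[0,0,0],0]]'
python3 - <<'E'
from h import *
st()
a=vision.get_image('scene')[:,:,::-1];b=vision.get_image('top')[:,:,::-1]
cv2.imwrite('pics/s9.png',a);cv2.imwrite('pics/t9.png',b)
cv2.imwrite('pics/c9.png',np.hstack([cv2.resize(a[150:280,190:310],None,fx=3.3,fy=3.3),cv2.resize(b[100:230,190:310],None,fx=3.3,fy=3.3)]))
E
```

```text
clock: 15.65
tcp_pos: [0.5834, -0.048, 0.0763]
tool_rot: [-1.571, 0.0, -0.0]
wrist_force: [0.6, 0.2, 0.3]
width: 0.0769
clock: 16.45
tcp_pos: [0.5836, 0.0323, 0.2339]
tool_rot: [-1.571, -0.0, -0.004]
wrist_force: [1.0, -0.5, -0.4]
width: 0.0768
clock: 17.25
tcp_pos: [0.5833, 0.2624, 0.2321]
tool_rot: [-1.571, -0.001, 0.0]
wrist_force: [-0.4, -1.0, 0.5]
width: 0.0769
t 17.25 tcp [0.5833 0.2624 0.2321] w 0.0769 F [-0.4 -1.   0.5]
xaxis [1.    0.001 0.   ] y [ 0. -0. -1.] q [ 0.38  0.04  1.52 -0.    1.58  0.38]
```

View pics/c9.png

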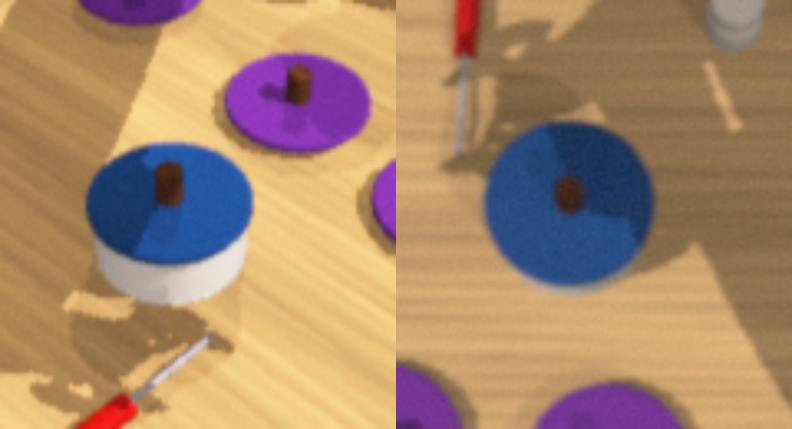

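View pics/s9.png

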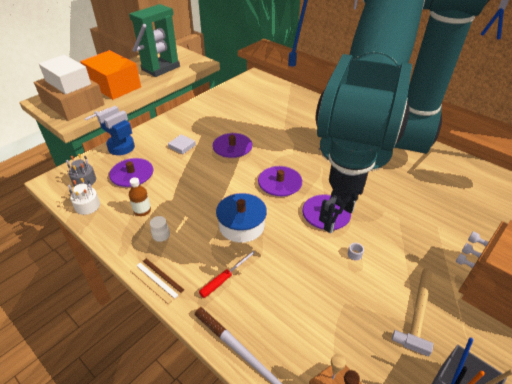

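The lid sits knob up on the pot: plate at (170,203) in the scene crop and (569,207) in the top crop, with the wall showing evenly below. The steel ring is still at (356,252), and nothing is touching the gripper. One numeric check before handing in.

```bash
python3 - <<'E'
from h import *
from scipy.optimize import least_squares
for n,f,uv in(("scene","s9",(241,211)),("top","t9",(242,163))):
    im=cv2.imread(f"pics/{f}.png")[:,:,::-1].copy()
    h=cv2.cvtColor(im,cv2.COLOR_RGB2HSV); m=((h[...,0]>96)&(h[...,0]<125)&(h[...,1]>110)).astype(np.uint8)
    k=np.zeros_like(m);cv2.circle(k,uv,34,1,-1);m*=k
    c=max(cv2.findContours(m,0,1)[0],key=cv2.contourArea);hh=cv2.convexHull(c)[:,0,:];print(n,cv2.boundingRect(c))
    q=hh[hh[:,1]<uv[1]+4]; p=ray(n,q,.068)[:,:2]
    g=least_squares(lambda x:np.hypot(*(p-x).T)-.076,p.mean(0)); print("lid",np.round(g.x,4),"resid",np.round(np.abs(g.fun).max(),4))
E
python3 -c "
from plant import sign_off
print(sign_off())"
```

```text
scene (217, 194, 49, 36)
lid [ 0.5864 -0.0441] resid 0.0022
top (218, 138, 49, 48)
lid [ 0.5794 -0.0485] resid 0.0041
the job is handed in; nothing more can be done
None
```

I put the brass ring in the pot, let go of it and backed out. I then set the blue lid on the rim, knob up, and handed the job in at about 17.4 s of the 64 s. Sign-off gives no verdict.

- **Ring:** before closing, both views showed it standing on the pot's floor, clear of the gripper. I couldn't see it once the lid was on.
- **Lid position:** measured lid centres are (0.586, −0.044) in the scene view and (0.579, −0.049) in the top view. The pot is at about (0.584, −0.049), so the lid is roughly 5 mm off centre at most, against 16 mm allowed.
- **Lid seating:** it touched down with about 6 N at the height expected for a closed lid, and the plate looks level in both views. I judged the tilt by eye and did not measure it.
- **Steel ring:** it is at the same pixel in the scene view as at the start, (356, 252), judged by eye.
- **Disagreements:** the two cameras differed by up to 8 mm on some points, so I relied on offsets within one view and on the gripper's own position. The gripper read 23.5 mm on the 26 mm knob. The last lid outline fits were off by up to 2 mm (scene) and 4 mm (top).

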